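Hook a dropped temperature logger from between stock bins and press it into its case

ROBOT

A 6-joint arm with a two-finger parallel gripper is mounted at the origin on the work surface. World frame = base frame: x ahead of the robot, y to its left, z up, the work surface at z = 0. Lengths are in m, angles in rad, forces in N, time in s.
With the tool pointing down it reaches from about 0.325 to 0.9 m from the base axis. Payload 6.1 kg.
Tool frame: the origin (TCP) lies midway between the tips of the shut fingers; the grasp point (between the pads) lies 19 mm behind it (manip.hold_point_z is the distance from the TCP to the grasp point, in m); z points along the fingers, y is the direction in which the jaws open and shut (so a half turn about z gives the same grasp; the last joint's range is limited). The gripper opens to 85 mm and grips with 20 to 120 N. Pads are 22 mm wide; open, the fingers measure 114 mm over their backs; the gripper's body (76 mm by 85 mm) begins 54 mm behind the grasp point. The pads swing forward as they close: fully open they stand 13 mm farther back than shut.
Start: joints at [1.136, 0.22, 1.526, -0, 1.395, -0.126], TCP at [0.19, 0.595, 0.231] pointing down, gripper open.
Joint ranges: [-2.98, 2.98], [-0.91, 2.08], [0.09, 2.57], [-1.24, 4.39], [0.2, 2.65], [-2.68, 2.68]. Speed limits (rad/s): [2.57, 2.57, 3.01, 3.14, 3.14, 3.14].

INTERFACE

Orientations are given as a rotation vector (axis times angle).
In Python, from bench import monitor, cams, workorder, manip gives the robot as it stands.
- The arm moves only by the tool send_rows, never from a script. Its argument "series" is one flat list of numbers, 7 for each row, row after row: the shift along the tool's x, y, z in m, then the turn, a rotation vector about the tool's x, y, z in degrees, then the opening, from 0 (shut) to 1 (fully open). A call has 1 to 12 rows; each row is the pose to reach, as a shift and turn from the pose commanded when the call began, along the tool's axes at that moment; what a row does not reach only later rows make up. A row lasts 1/8 s, in which the tool goes at most 62.5 mm and 10.7 degrees, less where a joint would pass 70% of its speed; a pose out of reach is approached as far as the arm can. A call with a gripper value outside its range is refused whole. The fingers move at their own pace and stop on an object; "newtons" is the grip in N (left out, the last holds). Time passes only in rows, so rows that repeat a pose let the fingers close. It gives the time, the measured TCP pose, the force and the opening at its end, in the units of the state.
- monitor.get_state(): the state, without advancing time (a new reading comes with each control period).
- cams.read_camera(name): name is "scene" or "side" or "wrist"; returns a dict with "color" (480x640x3 uint8, blue, green, red), "mtx" (3x3 intrinsics, pixels), "k1" (the pictures are not rectified: a ray, as slopes to the right and down, at radius r is drawn at 1 + k1 r^2 times it, then the intrinsics apply), "R" (3x3) and "t" (3): a world point X has camera coordinates R X + t. Camera axes: x right, y down, z forward; pixel columns grow to the right and rows downward; lengths in m; the calibration is good to about 2 mm. A picture is of the moment at which its call begins. There is no depth.
- workorder.sign_off(): hands the job in, once; it reports no verdict.
The state is a dict: "time_s": time; "qpos": joint angles; "joint_vel": joint speeds; "joint_efforts": joint torques, N m; "ee_pos": TCP position; "orientation": TCP orientation; "force": force on the tool from outside, world axes, zero at the start; "torque": the same for the moment, N m; "opening": opening from 0.0 (shut) to 1.0 (fully open).
Only numpy, scipy, OpenCV 4.12 (cv2) and the standard library are available. Lean on these libraries where they do the work, as an engineer would, in place of code of your own. Each camera call takes 0.05 s, during which the arm holds its last target. There are 200 camera calls.

TASK

A white temperature logger has dropped into the narrow gap between the blue stock bins. Using the bent hook, reach in through the open end of the gap and drag the logger out along the bench until it is completely clear of the gap, then put the hook down on the open bench and leave it there. Finally press the logger, screen up, fully home in the empty foam cutout of its case, without disturbing the jar, the can or the shaker.

Things in the scene. Friction and masses are not known exactly. Their poses are not given: they have to be found in the camera images.
- bins: Three blue bins, 120 mm high, fixed, enclosing a slot open above and at one end. Origin: on the bench, mid-mouth of the slot; +y points into the slot, x across. Slot: x -23 to 23, y 0 to 200 mm (closed by the end bin), floor = the bench. Two bins flank it: |x| 23 to 173, y 0 to 200 mm; end bin: |x| to 120, y 200 to 350 mm. Before the mouth (y < 0) the bench is open.
- logger: The dropped white temperature logger: a block 58 (x) by 28 (y) by 22 mm (z), dark screen on top, edges rounded 2 mm, about 90 g. Origin: centre of its underside, z up. It starts screen up on the bench in the slot, centre 70 to 110 mm inside the mouth, long x axis roughly along the slot. Either end may go either way in the cutout.
- hook: Reaching hook, 120 g, standing on the bench on its handle and its foot. Origin: centre of the underside of its black handle, a block 120 (x, -60 to 60) by 22 (y) by 30 mm (z). From its +x end runs a 6 mm steel rod: level at z 17 to x 85, rising to z 48 at x 115, level to x 225, jogging to (x 240, y -13), then straight down to the crosswise foot. Free height under it, x 115 to 235: 45 mm.
- hook_foot (a point): Middle of the hook's foot, a 6 mm crossbar at the rod's lower end, 32 mm wide over all (along the hook's y), at (240, 0, 3.5) mm in the hook's frame: its underside is 0.5 mm above the level of the handle's underside.
- seat (a point): Centre of the floor of the empty foam cutout in the case, 18 mm above the bench; x along the cutout, y across. It is 16 mm deep (foam top 34 mm above the bench), so a logger fully home stands 6 mm proud. 67 mm long; its springy sides leave 26.5 mm for the 28 mm logger, flaring to 33 mm at the top: it enters about 5 mm freely, then must be pressed with 5 to 15 N.
- case: Black foam-lined case, fixed on the bench, 130 (x) by 190 (y) by 34 mm high. Origin: centre of its underside. The empty cutout (seat) is centred at y = -40 mm; at y = +40 mm an identical logger, fixed, sits home, 6 mm proud. The lid lies opened flat beyond it, x 70 to 190 mm, 16 mm high.
- jar: Bystander: amber jar with black cap, 68 mm diameter, 90 mm high; origin at centre of its underside.
- can: Bystander: can, 74 mm diameter, 100 mm high; origin at centre of its underside.
- shaker: Bystander: white bottle with red cap, 52 mm diameter, 110 mm high; origin at centre of its underside.
Mind the look-alikes: they are no part of the job. Of the things that look like the logger, the middle-sized one is meant.

How it is judged:
On the way, in this order (a step that is already met when the one before it is completed fails the run):
1. the hook's foot touches the logger while the logger is still wholly inside the gap (contact force between hook and logger above 0.05 N and y of logger in the frame of bins above 0.03 m), for 0.05 s.
2. the logger lies on the bench, wholly out of the mouth of the gap (y of logger in the frame of bins below -0.034 m and height (world z) of logger below 0.01 m), for 0.1 s.
At the end, for the whole second after the job is handed in: The logger is in the empty cutout, within 6 mm of its centre, screen up (within 0.1 rad) and in line with it (0.1 rad), its underside within 2.5 mm of the cutout floor; the hook lies still on the bench (handle and foot below 30 mm) with its foot outside the gap (horizontal distance between logger and seat below 0.006 m and z of logger in the frame of seat below 0.0025 m and angle between logger's own z axis and vertical below 0.1 rad and angle between the x axis of logger and the x axis of seat, either way round below 0.1 rad and linear speed of each of logger, hook below 0.02 m/s and height (world z) of each of hook, hook_foot below 0.03 m and y of hook_foot in the frame of bins below 0 m); the robot touches nothing.
It fails at once if the jar, can or shaker is shoved more than 30 mm or knocked over (distance of any of jar, can, shaker from where it was at the start of the episode above 0.03 m or angle between any of jar, can, shaker's own z axis and vertical above 0.5 rad).
It also fails if it takes over 72 s, if anything falls off the work surface, if the arm or the gripper's body presses on something with over 40 N, if the wrist force passes 120 N, or if a joint passes its speed limit or range.

## Working session

There is one attempt and no reset: what is moved stays moved. The work goes in short steps, Python scripts to look and compute and a tool call to move; the robot and the scene stay as the last step left them, time stands still between calls to the robot, and variables do not carry over. Pictures are saved under pics/ and viewed, about 8 in all and at most 12, crops included, and the job is handed in when it is done.

Besides the shell and the picture viewer there is one more tool, called after "Emit:" as a command line: name --argument value ..., lists and objects as JSON in quotes. send_rows: Moves the arm, as the interface text tells. Its arguments: {"type":"object","properties":{"series":{"type":"array"},"newtons":{"type":"number"}},"required":["series"]}

```bash
ls; mkdir -p pics
cat > h.py <<'E'
import numpy as np, cv2
from scipy.spatial.transform import Rotation as Rot
from bench import monitor, cams, workorder, manip
def shot(n,f=None):
    c=cams.read_camera(n)
    if f: cv2.imwrite('pics/'+f,c['color']); np.savez('pics/'+f+'.npz',**{k:c[k] for k in('mtx','k1','R','t')}); 
    return c
def load(f):
    return dict(np.load('pics/'+f+'.npz'))
def ray(c,u,v):
    K=np.array(c['mtx']);k=float(c['k1'])
    d=np.array([[[u,v]]],float)
    p=cv2.undistortPoints(d,K,np.array([k,0,0,0,0.]))[0,0]
    R=np.array(c['R']);t=np.array(c['t'])
    return -R.T@t, R.T@np.array([p[0],p[1],1])
def onz(c,u,v,z):
    o,d=ray(c,u,v); return o+d*(z-o[2])/d[2]
def proj(c,X):
    return cv2.projectPoints(np.array(X,float).reshape(-1,3),cv2.Rodrigues(np.array(c['R']))[0],np.array(c['t']),np.array(c['mtx']),np.array([float(c['k1']),0,0,0,0]))[0][:,0]
def tool():
    s=monitor.get_state(); return np.array(s['ee_pos']),Rot.from_rotvec(s['orientation'])
E
python3 - <<'E'
from h import *
print(monitor.get_state(), manip.hold_point_z)
for n in ('scene','side','wrist'):
    c=shot(n,n+'0.png'); print(n,c['R'],c['t'],c['mtx'],c['k1'])
E
```

```text
pics
{'time_s': 0.0, 'qpos': array([ 1.13588858e+00,  2.21213055e-01,  1.52762385e+00,  1.14084284e-05,
        1.39470536e+00, -1.26083146e-01]), 'joint_vel': array([ 0.00170903, -0.00087358,  0.00025144,  0.000417  ,  0.00048524,
        0.00167315]), 'joint_efforts': array([-1.59327657e-03, -4.96897745e+01, -3.89395165e+01, -4.33823898e-04,
        1.11417330e-02, -2.17538491e-05]), 'ee_pos': array([0.18969248, 0.59487692, 0.2302006 ]), 'orientation': array([-4.83093361e-01, -3.10366847e+00,  2.93735821e-03]), 'force': array([-0.39237807, -0.14578628, -0.13701976]), 'torque': array([0.00215564, 0.00570636, 0.02040691]), 'opening': 0.9963854485637548} 0.0187
scene [[-0.78703634  0.61690061 -0.0027278 ]
 [ 0.50787465  0.64541924 -0.57052375]
 [-0.35019587 -0.4504083  -0.82127657]] [ 0.52141986 -0.23385013  1.20196824] [[464.14330647   0.         313.76469286]
 [  0.         464.14330647 232.3473801 ]
 [  0.           0.           1.        ]] -0.07681512389148001
side [[ 0.95148647 -0.30701736  0.02034314]
 [-0.17241041 -0.58674768 -0.79120276]
 [ 0.25484928  0.74931135 -0.61121547]] [-0.57554531  0.11716719  1.17810045] [[564.80184972   0.         320.48246341]
 [  0.         564.80184972 244.5233931 ]
 [  0.           0.           1.        ]] -0.11117655031368534
wrist [[ 0.30526141  0.95226642 -0.00203294]
 [ 0.91016798 -0.29113712  0.29467513]
 [ 0.28001736 -0.09180326 -0.95559533]] [-0.62439369 -0.03707959  0.37848535] [[370.02687123   0.         316.57419229]
 [  0.         370.02687123 234.24155572]
 [  0.           0.           1.        ]] -0.0028509053880251263
```

View pics/scene0.png

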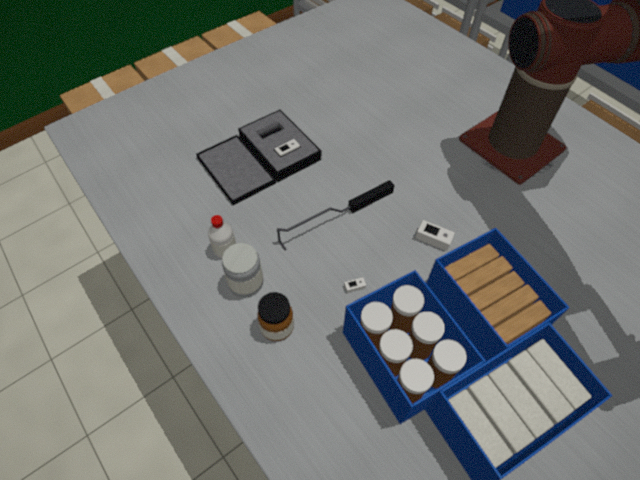

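View pics/side0.png

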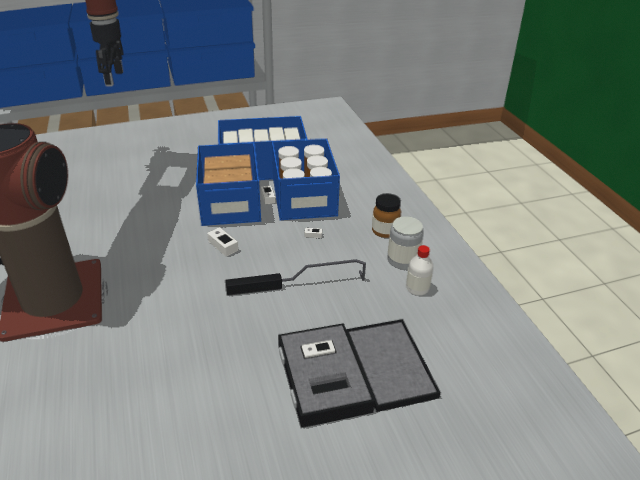

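Scene view: the case is near (280,145) with its empty cutout at (270,128), the hook runs from its handle at (372,197) to its foot at (280,240), and the bins are at (470,350).

Logger candidates:
- Large: scene (435,235), side (223,241).
- Small: scene (355,285), side (314,232).
- In the slot: side (268,190). This is the target.
- Fixed in the case: side (318,349).

Next I'll take close crops.

Run:
```python
import cv2
a=cv2.imread('pics/side0.png'); 
cv2.imwrite('pics/c1.png',cv2.resize(a[140:300,190:390],None,fx=4,fy=4,interpolation=cv2.INTER_CUBIC)[:600])
b=cv2.imread('pics/scene0.png')
x=cv2.resize(a[315:425,270:385],None,fx=3.4,fy=3.4,interpolation=cv2.INTER_CUBIC)
y=cv2.resize(b[100:255,230:400],None,fx=2.2,fy=2.2,interpolation=cv2.INTER_CUBIC)
import numpy as np
H=max(x.shape[0],y.shape[0]); o=np.zeros((H,x.shape[1]+y.shape[1],3),'uint8'); o[:x.shape[0],:x.shape[1]]=x;o[:y.shape[0],x.shape[1]:]=y
print(o.shape,x.shape); cv2.imwrite('pics/c2.png',o)
```

```text
(374, 765, 3) (374, 391, 3)
```

View pics/c1.png

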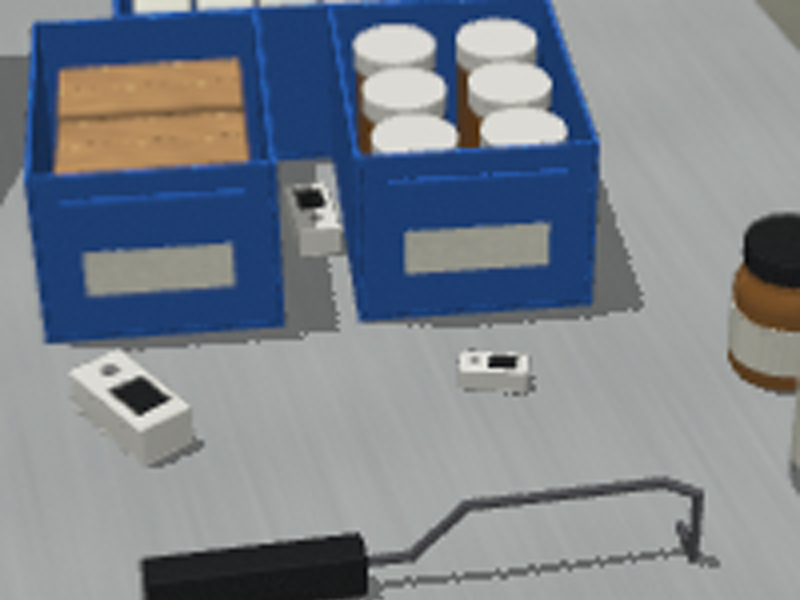

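View pics/c2.png

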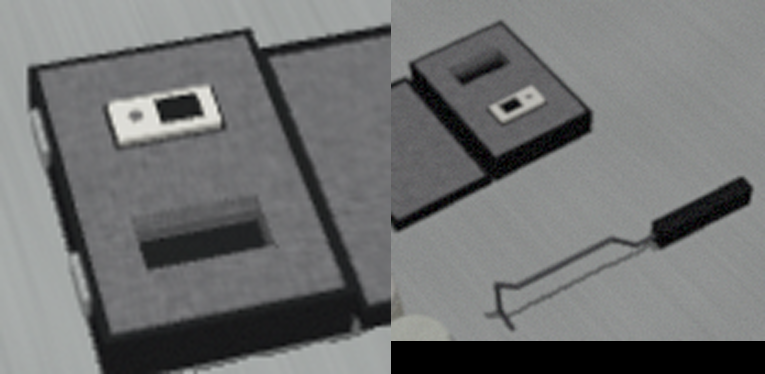

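Both crops match the description. The slot logger (c1 around (315,220)) is the middle-sized one, lying lengthwise with its screen up. The empty cutout is the lower one in the side view. Now I'll fit the poses.

```bash
cat >> h.py <<'E'
from scipy.optimize import least_squares
def fit(obs,x0,z0=0):
    # obs: list of (cam, uv, local xyz mm) ; pose x,y,yaw
    def r(p):
        o=[]
        for c,uv,L in obs:
            L=np.array(L)/1000.
            X=Rot.from_euler('z',p[2]).apply(L)+[p[0],p[1],z0]
            o.append(proj(c,X)[0]-uv)
        return np.ravel(o)
    best=min((least_squares(r,[x0[0],x0[1],a],loss='soft_l1') for a in np.arange(-3,3.2,.75)),key=lambda s:s.cost)
    return best.x,np.round(r(best.x).reshape(-1,2),1)
E
cat > fit0.py <<'E'
from h import *
S=load('side0.png');C=load('scene0.png')
a=lambda x,y:np.array([x/4+190,y/4+140]); b=lambda x,y:np.array([x/3.4+270,y/3.4+315]); d=lambda x,y:np.array([(x-391)/2.2+230,y/2.2+100])
bins=[(S,a(45,342),(-173,0,0)),(S,a(283,325),(-23,0,0)),(S,a(362,321),(23,0,0)),(S,a(592,301),(173,0,0)),(S,a(30,178),(-173,0,120)),(S,a(600,145),(173,0,120)),(C,np.array([345,322]),(173,0,120)),(C,np.array([495,231]),(-173,0,120))]
hook=[(S,a(466,505),(115,0,48)),(S,a(665,483),(225,0,48)),(S,a(700,492),(240,-13,48)),(S,a(410,557),(85,0,17)),(S,a(695,558),(240,-13,3.5)),
(C,d(517,287),(225,0,48)),(C,d(497,285),(240,-13,48)),(C,d(613,239),(115,0,48)),(C,d(637,245),(85,0,17))]
case=[(S,b(32,67),(-65,95,34)),(S,b(250,30),(65,95,34)),(S,b(352,290),(65,-95,34)),(S,b(108,335),(-65,-95,34)),
(C,d(411,62),(65,-95,34)),(C,d(500,22),(-65,-95,34)),(C,d(592,112),(-65,95,34)),(C,d(497,162),(65,95,34))]
log=[(S,a(303,232),(-29,14,22)),(S,a(342,226),(-29,-14,22)),(S,a(306,255),(-29,14,0)),(S,a(342,250),(-29,-14,0)),(S,a(291,185),(29,14,22)),(S,a(325,183),(29,-14,22))]
P={}
for n,o in dict(bins=bins,hook=hook,case=case,log=log).items():
    g=onz(o[0][0],*o[0][1],o[0][2][2]/1000)
    P[n],r=fit(o,g); print(n,P[n].round(4),r.tolist())
B=P['bins']; RB=Rot.from_euler('z',B[2])
print('logger in bins',RB.inv().apply([*(P['log'][:2]-B[:2]),0]), P['log'][2]-B[2]-np.pi/2)
cs=P['case']; print('seat',cs[:2]+Rot.from_euler('z',cs[2]).apply([0,-.04,0])[:2])
hk=P['hook'];print('foot',hk[:2]+Rot.from_euler('z',hk[2]).apply([.24,0,0])[:2])
p,R=tool(); print(p,R.as_matrix().round(3))
# bystanders
for n,uv in dict(jar=(275,332),can=(243,288),shaker=(222,252)).items(): print(n,onz(C,*uv,0))
E
python3 fit0.py
```

```text
bins [ 0.523   0.1539 -0.1495] [[0.7, -0.6], [1.1, -1.0], [-0.5, -1.5], [0.2, -0.9], [-0.9, -0.7], [0.1, -2.4], [-0.1, -13.0], [-0.2, -2.5]]
hook [ 0.4246 -0.0879 -0.1104] [[-0.4, -0.6], [-0.5, -0.8], [-1.1, -0.1], [-0.1, -1.1], [-1.2, -1.1], [-1.0, -0.3], [-1.0, -0.6], [-1.2, -0.2], [-1.3, -0.1]]
case [ 0.494  -0.36   -0.0597] [[-1.4, -1.7], [-0.0, -2.0], [1.1, -1.1], [-1.5, 0.9], [-1.9, -0.1], [0.4, -1.3], [-0.3, -0.3], [-2.0, -0.5]]
log [0.5417 0.2516 1.5137] [[-0.3, -0.4], [0.5, -0.2], [-0.7, 0.9], [0.8, 0.8], [-1.1, -0.1], [0.7, -0.9]]
logger in bins [0.00400419 0.09941339 0.        ] 0.09240027044635579
seat [ 0.49162261 -0.39991216]
foot [ 0.66313687 -0.11435774]
[0.18976244 0.5950086  0.23043102] [[-0.953  0.304 -0.001]
 [ 0.304  0.953 -0.001]
 [ 0.    -0.002 -1.   ]]
jar [0.79181691 0.04182518 0.        ]
can [ 0.78779987 -0.07845909  0.        ]
shaker [ 0.77546076 -0.18127569  0.        ]
```

```bash
cat >> h.py <<'E'
def go(pos,ang):
    """shift/turn from the present pose to TCP pos with tool down, tool y axis at world angle ang (deg)"""
    p,R=tool(); a=np.radians(ang); y=np.array([np.cos(a),np.sin(a),0]); z=np.array([0,0,-1.]); x=np.cross(y,z)
    T=Rot.from_matrix(np.c_[x,y,z])
    return R.inv().apply(np.array(pos)-p).round(4), np.degrees((R.inv()*T).as_rotvec()).round(2)
E
python3 - <<'E'
from h import *
S=load('side0.png')
B=np.array([.523,.1539]); RB=Rot.from_euler('z',-.1495)
for n,uv,z in(('big',(130,400),.028),('small',(493,362),.015)):
    w=onz(S,uv[0]/4+190,uv[1]/4+140,z); print(n,w,RB.inv().apply([*(w[:2]-B),0]))
print(go([.45,.0,.22],-96.3)); print(go([.4246,-.0879,.2],-96.3))
E
```

```text
big [0.38620931 0.0663782  0.028     ] [-0.12222906 -0.10691967  0.        ]
small [0.60534979 0.05946949 0.015     ] [ 0.09549606 -0.08111172  0.        ]
(array([-0.4288, -0.4877,  0.0111]), array([-3.000e-02,  1.300e-01,  1.686e+02]))
(array([-0.4313, -0.5792,  0.0312]), array([-3.000e-02,  1.300e-01,  1.686e+02]))
```

Emit:
send_rows --series '[-0.429,-0.488,0.011,0,0,60,1,-0.429,-0.488,0.011,0,0,60,1,-0.429,-0.488,0.011,0,0,60,1,-0.429,-0.488,0.011,0,0,60,1,-0.429,-0.488,0.011,0,0,100,1,-0.429,-0.488,0.011,0,0,100,1,-0.429,-0.488,0.011,0,0,100,1,-0.429,-0.488,0.011,0,0,100,1,-0.431,-0.579,0.031,0,0,140,1,-0.431,-0.579,0.031,0,0,140,1,-0.431,-0.579,0.031,0,0,140,1,-0.431,-0.579,0.031,0,0,140,1]'

```text
time_s: 1.65
ee_pos: [0.4243, -0.0898, 0.2]
orientation: [3.013, 0.89, -0.0]
force: [0.3, -0.2, -0.8]
opening: 0.998
```

Run:
```python
from h import *
s=monitor.get_state(); print(s['time_s'],s['qpos'].round(3),s['ee_pos']); print(go([.4246,-.0879,.14],-96.3))
```

```text
1.65 [-0.391 -0.231  2.035 -0.     1.337  0.606] [ 0.42430283 -0.08977341  0.1999926 ]
(array([ 0.0013, -0.0014,  0.06  ]), array([1.000e-02, 1.000e-02, 3.921e+01]))
```

Emit:
send_rows --series '[0.001,-0.001,0.06,0,0,39.2,1,0.001,-0.001,0.06,0,0,39.2,1,0.001,-0.001,0.06,0,0,39.2,1,0.001,-0.001,0.06,0,0,39.2,1,0.001,-0.001,0.06,0,0,39.2,1,0.001,-0.001,0.06,0,0,39.2,1]'

```text
time_s: 2.4
ee_pos: [0.4248, -0.0857, 0.1402]
orientation: [-3.138, 0.155, 0.0]
force: [-0.5, 0.4, -0.3]
opening: 1.002
```

Run:
```python
from h import *
s=monitor.get_state(); print(s['time_s'],s['qpos'].round(3),s['ee_pos']); print(go([.4246,-.0879,.14],-96.3))
c=shot('wrist','w1.png')
im=c['color'].copy()
def poly(P,xy,yaw,col):
    X=Rot.from_euler('z',yaw).apply(np.array(P)/1000)+[*xy,0]
    for u in proj(c,X): cv2.circle(im,tuple(int(round(t)) for t in u),3,col,-1)
poly([(60,11,30),(60,-11,30),(-60,11,30),(-60,-11,30),(0,0,30),(115,0,48),(225,0,48)],(.4246,-.0879),-.1104,(0,0,255))
cv2.imwrite('pics/w1o.png',im)
```

```text
2.4 [-0.382 -0.165  2.097 -0.     1.209  1.288] [ 0.42478275 -0.08573808  0.1402408 ]
(array([0.    , 0.0022, 0.0002]), array([-0.  ,  0.01,  0.63]))
```

View pics/w1o.png

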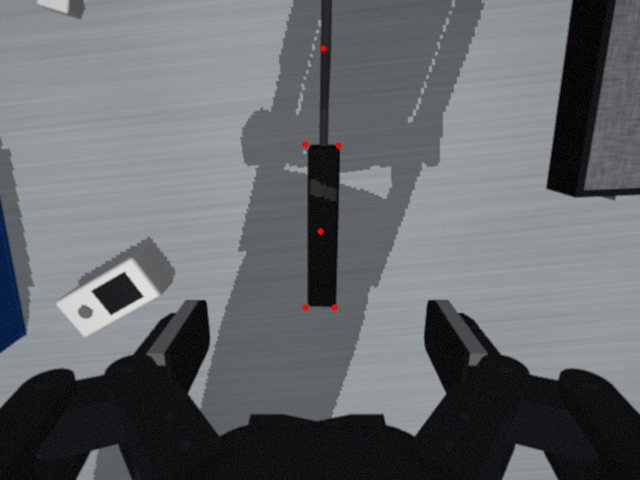

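Wrist view: the handle runs from (322,145) to (322,306), within about 1 mm of the fit, so I'll go down and grasp it.

Emit:
send_rows --series '[0,0.003,0.06,0,0,0.6,1,0,0.003,0.1,0,0,0.6,1,0,0.003,0.125,0,0,0.6,1,0,0.003,0.135,0,0,0.6,1,0,0.003,0.135,0,0,0.6,1,0,0.003,0.135,0,0,0.6,0,0,0.003,0.135,0,0,0.6,0,0,0.003,0.135,0,0,0.6,0,0,0.003,0.135,0,0,0.6,0,0,0.003,0.135,0,0,0.6,0,0,0.003,0.135,0,0,0.6,0,0,0.003,0.135,0,0,0.6,0]' --newtons 70

```text
time_s: 3.95
ee_pos: [0.4253, -0.089, 0.006]
orientation: [3.136, -0.175, 0.002]
force: [-0.4, 0.7, 6.8]
opening: 0.24
```

Run:
```python
from h import *
s=monitor.get_state(); print(s['time_s'],s['ee_pos'],s['force'],s['opening'])
# targets: hook handle held at hook-x offset 0 ; bins axis
B=np.array([.523,.1539]);yb=np.array([np.sin(.1495),np.cos(.1495)])
for d in(-.30,-.097,-.092): print(d,B+d*yb)
```

```text
3.95 [ 0.42528821 -0.08903648  0.00604334] [-0.38844649  0.73069282  6.84698505] 0.23983399447928766
-0.3 [ 0.47831688 -0.1427537 ]
-0.097 [0.50855246 0.05798197]
-0.092 [0.50929718 0.0629262 ]
```

Grasped, with the opening matching the 22 mm handle. Next: lift, then turn the hook on a path that stays clear of the bystanders.

Run:
```python
from h import *
print(go([.43,-.143,.066],-56),go([.43,-.143,.066],-8.57),go([.478,-.143,.066],-8.57))
```

```text
(array([ 0.0108,  0.0531, -0.0599]), array([  0.05,  -0.06, -40.4 ])) (array([ 0.0108,  0.0531, -0.0599]), array([ 7.000e-02, -4.000e-02, -8.783e+01])) (array([ 0.0585,  0.0478, -0.0599]), array([ 7.000e-02, -4.000e-02, -8.783e+01]))
```

Emit:
send_rows --series '[0,0,-0.02,0,0,0,0,0,0,-0.04,0,0,0,0,0,0,-0.06,0,0,0,0,0.01,0.03,-0.06,0,0,-10,0,0.01,0.053,-0.06,0,0,-20,0,0.01,0.053,-0.06,0,0,-30,0,0.01,0.053,-0.06,0,0,-40,0,0.01,0.053,-0.06,0,0,-50,0,0.01,0.053,-0.06,0,0,-60,0,0.01,0.053,-0.06,0,0,-70,0,0.03,0.05,-0.06,0,0,-80,0,0.058,0.048,-0.06,0,0,-87.8,0]'

```text
time_s: 5.45
ee_pos: [0.4765, -0.1427, 0.0648]
orientation: [-2.376, -2.053, 0.001]
force: [-0.2, -0.6, -0.1]
opening: 0.243
```

```bash
cat > ov.py <<'E'
from h import *
# overlay hook model from tool pose on a camera crop
def hookpts(dx=0):
    p,R=tool(); hx=R.as_matrix()[:,0]; hy=R.as_matrix()[:,1]
    hx=np.array([hx[0],hx[1],0]); hx/=np.linalg.norm(hx); hy=np.cross([0,0,1],hx); o=p-[0,0,.006]
    L=np.array([(60,0,30),(-60,0,30),(85,0,17),(115,0,48),(225,0,48),(240,-13,48),(240,-13,3.5),(240,16,3.5),(240,-16,3.5)])/1000
    return o+L[:,:1]*hx+L[:,1:2]*hy+L[:,2:]*[0,0,1]
E
python3 - <<'E'
from ov import *
s=monitor.get_state(); print(s['time_s'],s['qpos'].round(3),s['ee_pos'],s['force'])
c=shot('side','s1.png'); im=cv2.resize(c['color'],None,fx=4,fy=4,interpolation=cv2.INTER_CUBIC)
def dots(X,col):
    for u in proj(c,X): cv2.circle(im,tuple(int(round(t*4+1.5)) for t in u),3,col,-1)
X=hookpts();print(X.round(3)); dots(X,(0,0,255))
B=Rot.from_euler('z',-.1495); 
dots(B.apply(np.array([(-.023,0,0),(.023,0,0),(-.023,0,.12),(.023,0,.12),(-.023,.2,.12),(.023,.2,.12),(.173,0,.12)]))+[.523,.1539,0],(0,255,255))
cv2.imwrite('pics/s1o.png',im[560:1160,720:1520])
E
```

```text
5.45 [-0.45   0.11   1.99  -0.     1.043 -0.304] [ 0.47654668 -0.14267557  0.06477232] [-0.18287192 -0.64227854 -0.09677163]
[[ 0.489 -0.084  0.09 ]
 [ 0.472 -0.203  0.09 ]
 [ 0.492 -0.059  0.077]
 [ 0.496 -0.03   0.108]
 [ 0.512  0.079  0.108]
 [ 0.527  0.092  0.108]
 [ 0.527  0.092  0.063]
 [ 0.498  0.096  0.063]
 [ 0.53   0.092  0.063]]
```

View pics/s1o.png

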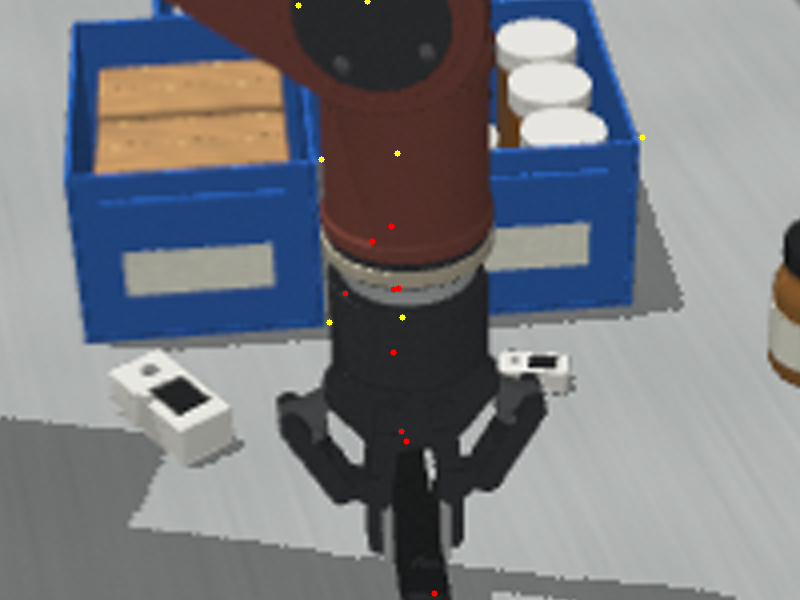

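Run:
```python
from ov import *
c=shot('wrist','w2.png'); im=c['color'].copy()
def dots(X,col):
    for u in proj(c,X): cv2.circle(im,tuple(int(round(t)) for t in u),2,col,-1)
dots(hookpts(),(0,0,255))
B=Rot.from_euler('z',-.1495); 
dots(B.apply(np.array([(-.023,0,0),(.023,0,0),(-.023,0,.12),(.023,0,.12),(-.023,.2,0),(.023,.2,0),(-.023,.2,.12),(.023,.2,.12)]))+[.523,.1539,0],(0,255,255))
cv2.imwrite('pics/w2o.png',im)
```

```text
(no output)
```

View pics/w2o.png

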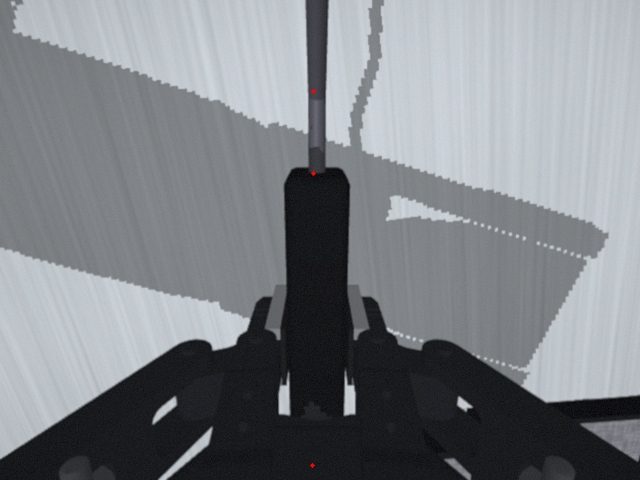

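Run:
```python
from h import *
B=np.array([.523,.1539]);yb=np.array([np.sin(.1495),np.cos(.1495)])
print(tool()[0]);print(go([*(B-.30*yb),.05],-8.57),go([*(B-.092*yb),.05],-8.57))
```

```text
[ 0.47890828 -0.14327759  0.06555396]
(array([ 0.0004, -0.0007,  0.0156]), array([0.11, 0.02, 0.12])) (array([ 0.2084, -0.0003,  0.0155]), array([0.11, 0.02, 0.12]))
```

Emit:
send_rows --series '[0,-0.001,0.015,0,0,0,0,0.03,-0.001,0.015,0,0,0,0,0.06,-0.001,0.015,0,0,0,0,0.09,-0.001,0.015,0,0,0,0,0.12,-0.001,0.015,0,0,0,0,0.15,-0.001,0.015,0,0,0,0,0.18,-0.001,0.015,0,0,0,0,0.2,-0.001,0.015,0,0,0,0,0.208,-0.001,0.015,0,0,0,0,0.208,-0.001,0.015,0,0,0,0]'

```text
time_s: 6.8
ee_pos: [0.506, 0.0628, 0.0495]
orientation: [-2.381, -2.048, 0.002]
force: [-0.4, -0.7, -1.6]
opening: 0.246
```

Run:
```python
from ov import *
s=monitor.get_state(); print(s['time_s'],s['ee_pos'],s['force'])
o=[]
B=Rot.from_euler('z',-.1495)
for n,(x0,y0,w,h),k in(('scene',(380,220,130,130),3),('side',(220,130,130,130),3)):
    c=shot(n,n+'2.png'); im=cv2.resize(c['color'],None,fx=k,fy=k,interpolation=cv2.INTER_CUBIC)
    for X,col in((hookpts(),(0,0,255)),(B.apply(np.array([(-.023,0,.12),(.023,0,.12),(-.023,.2,.12),(.023,.2,.12),(0,.09941,.022)]))+[.523,.1539,0],(0,255,255))):
        for u in proj(c,X): cv2.circle(im,tuple(int(round(t*k+1)) for t in u),2,col,-1)
    o.append(im[y0*k:(y0+h)*k,x0*k:(x0+w)*k])
cv2.imwrite('pics/i2.png',np.hstack(o))
```

```text
6.8 [0.50602196 0.062787   0.0495166 ] [-0.44669302 -0.6993654  -1.6410412 ]
```

View pics/i2.png

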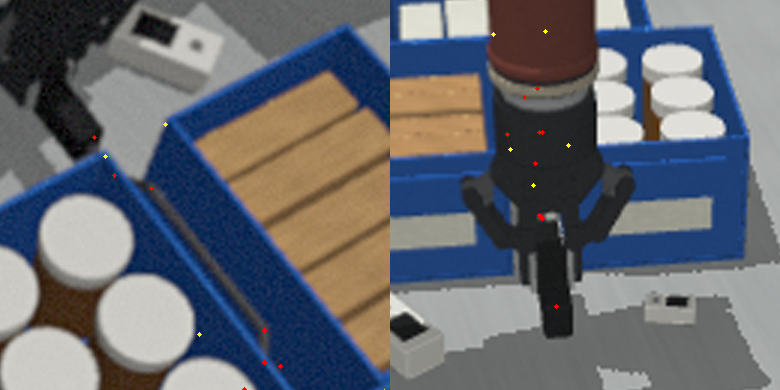

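Run:
```python
from h import *
s=monitor.get_state(); print(s['time_s'],s['ee_pos'],s['force'],s['torque'])
B=np.array([.523,.1539]);yb=np.array([np.sin(.1495),np.cos(.1495)])
p,R=tool(); print('in bins',Rot.from_euler('z',.1495).apply([*(p[:2]-B),0]),np.degrees(np.arctan2(*R.as_matrix()[:2,1][::-1])))
print(go([*(B-.092*yb),.008],-8.57))
im=cv2.imread('pics/scene2.png'); k=8
x0,y0=410,250
o=cv2.resize(im[y0:y0+75,x0:x0+98],None,fx=k,fy=k,interpolation=cv2.INTER_CUBIC)
cv2.imwrite('pics/i3.png',cv2.convertScaleAbs(o,alpha=1.8,beta=20))
```

```text
6.9 [0.50645868 0.06217192 0.04987139] [-0.74236115 -0.38785484 -0.98809736] [-0.0493812   0.03049473  0.01476535]
in bins [-0.00269449 -0.09316864  0.        ] -8.649326660317948
(array([0.0012, 0.0027, 0.0419]), array([-0.04,  0.02, -0.08]))
```

View pics/i3.png

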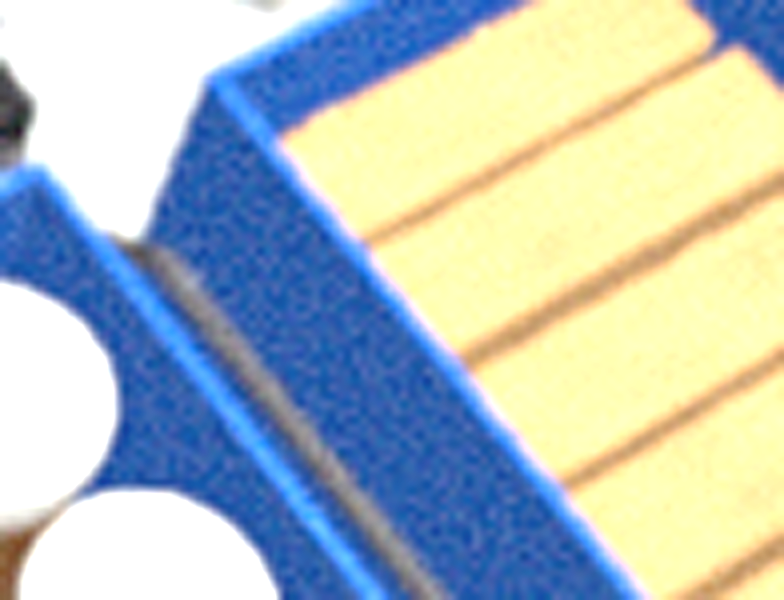

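Run:
```python
from h import *
c=load('scene2.png'); B=np.array([.523,.1539])
for n,x,y,z in(('R0',48,168,.12),('R1',383,600,.12),('L0',209,79,.12),('L1',634,600,.12),('rod0',150,248,.092),('rod1',430,595,.092)):
    w=onz(c,410+x/8-.44,250+y/8-.44,z); print(n,w.round(4),Rot.from_euler('z',.1495).apply([*(w[:2]-B),0]).round(4))
```

```text
R0 [0.5427 0.1497 0.12  ] [ 0.0201 -0.0012  0.    ]
R1 [0.562  0.2703 0.12  ] [0.0212 0.121  0.    ]
L0 [0.4961 0.1562 0.12  ] [-0.027  -0.0018  0.    ]
L1 [0.5195 0.3046 0.12  ] [-0.0259  0.1485  0.    ]
rod0 [0.5237 0.1716 0.092 ] [-0.0019  0.0176  0.    ]
rod1 [0.5381 0.2723 0.092 ] [-0.0027  0.1194  0.    ]
```

The rod is centred in the slot to about 1.5 mm: the slot edges in the crop run from (48,168) to (383,600) and from (209,79) to (634,600), with the rod between them. Next I'll lower the foot behind the logger.

Emit:
send_rows --series '[0.001,0.001,0.01,0,0,0,0,0.001,0.001,0.02,0,0,0,0,0.001,0.001,0.03,0,0,0,0,0.001,0.001,0.036,0,0,0,0,0.001,0.001,0.042,0,0,0,0,0.001,0.001,0.042,0,0,0,0,0.001,0.001,0.042,0,0,0,0]'

```text
time_s: 7.78
ee_pos: [0.5084, 0.0637, 0.0085]
orientation: [2.382, 2.048, 0.0]
force: [0.0, -0.4, -1.1]
opening: 0.24
```

Run:
```python
from h import *
s=monitor.get_state(); print(s['time_s'],s['ee_pos'],s['force'],s['torque'])
```

```text
7.775 [0.50838576 0.06373148 0.00853303] [ 0.02690694 -0.44431882 -1.11787316] [ 0.02102619  0.02112509 -0.01436613]
```

Emit:
send_rows --series '[-0.006,0,0,0,0,0,0,-0.014,0,0,0,0,0,0,-0.022,0,0,0,0,0,0,-0.03,0,0,0,0,0,0,-0.04,0,0,0,0,0,0,-0.05,0,0,0,0,0,0,-0.06,0,0,0,0,0,0,-0.07,0,0,0,0,0,0,-0.08,0,0,0,0,0,0,-0.09,0,0,0,0,0,0,-0.1,0,0,0,0,0,0,-0.1,0,0,0,0,0,0]'

```text
time_s: 9.28
ee_pos: [0.4931, -0.036, 0.0083]
orientation: [2.383, 2.047, -0.0]
force: [0.2, -0.0, -0.9]
opening: 0.242
```

Emit:
send_rows --series '[-0.01,0,0,0,0,0,0,-0.02,0,0,0,0,0,0,-0.03,0,0,0,0,0,0,-0.04,0,0,0,0,0,0,-0.05,0,0,0,0,0,0,-0.06,0,0,0,0,0,0,-0.07,0,0,0,0,0,0,-0.08,0,0,0,0,0,0,-0.087,0,0,0,0,0,0,-0.091,0,0,0,0,0,0,-0.091,0,0,0,0,0,0,-0.091,0,0,0,0,0,0]'

```text
time_s: 10.78
ee_pos: [0.4795, -0.125, 0.0083]
orientation: [-2.382, -2.049, 0.0]
force: [-0.1, 0.1, -2.0]
opening: 0.245
```

Run:
```python
from ov import *
s=monitor.get_state(); print(s['time_s'],s['ee_pos'],s['force'])
o=[];k=3
for n,(x0,y0,w,h) in(('scene',(340,160,130,150)),('side',(210,170,130,150))):
    c=shot(n,n+'3.png'); im=cv2.resize(c['color'],None,fx=k,fy=k,interpolation=cv2.INTER_CUBIC)
    o.append(im[y0*k:(y0+h)*k,x0*k:(x0+w)*k])
cv2.imwrite('pics/i4.png',np.hstack(o))
```

```text
10.775 [ 0.47953186 -0.12501042  0.00827986] [-0.07974771  0.06404815 -1.97962347]
```

View pics/i4.png

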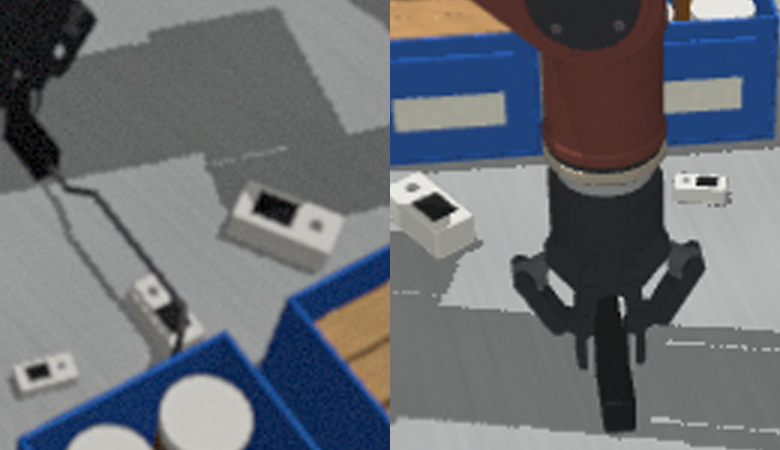

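The logger is out: in the scene crop it sits at (165,315), with the foot behind it. Now I'll unhook, lift, turn back and park the hook at its old spot.

Run:
```python
from h import *
p,R=tool()
print(go([.43,-.143,.068],-56),go([.43,-.143,.068],-96.3),go([.425,-.089,.068],-96.3))
```

```text
(array([-0.0253, -0.0463, -0.0597]), array([-0.  ,  0.  , 47.41])) (array([-0.0253, -0.0463, -0.0597]), array([-0.  ,  0.  , 87.71])) (array([ 0.0274, -0.0593, -0.0597]), array([-0.  ,  0.  , 87.71]))
```

Emit:
send_rows --series '[0.004,0,0,0,0,0,0,0.004,0,-0.02,0,0,0,0,0.004,0,-0.04,0,0,0,0,0.004,0,-0.06,0,0,0,0,-0.025,-0.02,-0.06,0,0,10,0,-0.025,-0.046,-0.06,0,0,20,0,-0.025,-0.046,-0.06,0,0,30,0,-0.025,-0.046,-0.06,0,0,40,0,-0.025,-0.046,-0.06,0,0,50,0,-0.025,-0.046,-0.06,0,0,60,0,-0.025,-0.046,-0.06,0,0,70,0,-0.025,-0.046,-0.06,0,0,80,0]'

```text
time_s: 12.38
ee_pos: [0.4303, -0.1426, 0.0683]
orientation: [-3.141, -0.03, 0.0]
force: [-0.0, -0.3, -1.9]
opening: 0.244
```

Run:
```python
from h import *
print(tool()[0],go([.425,-.1,.068],-96.3),go([.425,-.1,.0075],-96.3))
```

```text
[ 0.43032061 -0.14257725  0.06829645] (array([-0.0045, -0.0427,  0.0003]), array([-0.01,  0.  ,  7.38])) (array([-0.0045, -0.0427,  0.0608]), array([-0.01,  0.  ,  7.38]))
```

Emit:
send_rows --series '[-0.005,-0.03,0,0,0,7.4,0,-0.005,-0.043,0,0,0,7.4,0,-0.005,-0.043,0.03,0,0,7.4,0,-0.005,-0.043,0.05,0,0,7.4,0,-0.005,-0.043,0.061,0,0,7.4,0,-0.005,-0.043,0.061,0,0,7.4,0,-0.005,-0.043,0.061,0,0,7.4,0,-0.005,-0.043,0.06,0,0,7.4,0.4,-0.005,-0.043,0.06,0,0,7.4,1,-0.005,-0.043,0.06,0,0,7.4,1,-0.005,-0.043,0.06,0,0,7.4,1,-0.005,-0.043,0.06,0,0,7.4,1]'

```text
time_s: 13.88
ee_pos: [0.4243, -0.1001, 0.0083]
orientation: [-3.137, 0.165, -0.0]
force: [-0.7, 0.5, -0.3]
opening: 1.003
```

Run:
```python
from h import *
s=monitor.get_state(); print(s['ee_pos'],s['opening'],s['force']); print(go([.50,.03,.2],-8))
```

```text
[ 0.42427752 -0.10009733  0.0083067 ] 1.0030485776793154 [-0.66239871  0.46444119 -0.34212046]
(array([ 0.0617, -0.1373, -0.1917]), array([  0.,  -0., -88.]))
```

Emit:
send_rows --series '[0,0,-0.05,0,0,0,1,0,0,-0.1,0,0,0,1,0,0,-0.15,0,0,-10,1,0.03,-0.05,-0.19,0,0,-20,1,0.06,-0.1,-0.19,0,0,-30,1,0.062,-0.137,-0.19,0,0,-40,1,0.062,-0.137,-0.19,0,0,-50,1,0.062,-0.137,-0.19,0,0,-60,1,0.062,-0.137,-0.19,0,0,-70,1,0.062,-0.137,-0.19,0,0,-80,1,0.062,-0.137,-0.19,0,0,-88,1,0.062,-0.137,-0.19,0,0,-88,1]'

```text
time_s: 15.38
ee_pos: [0.5001, 0.0297, 0.1981]
orientation: [-2.372, -2.059, 0.0]
force: [-0.2, -0.3, -0.3]
opening: 0.996
```

Run:
```python
from h import *
s=monitor.get_state(); print(s['time_s'],s['ee_pos'],s['opening'])
c=shot('wrist','w5.png'); im=c['color']; g=cv2.cvtColor(im,cv2.COLOR_BGR2HSV)
cv2.imwrite('pics/w5v.png',im)
```

```text
15.375 [0.50014849 0.0296863  0.19812385] 0.9961161911454913
```

View pics/w5v.png

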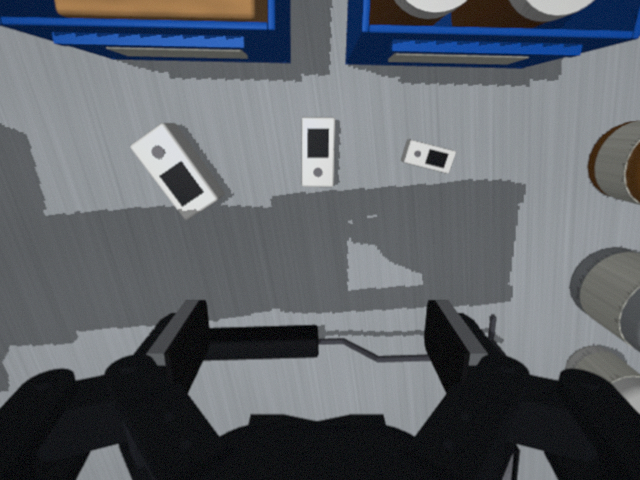

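```bash
cat > lg.py <<'E'
from h import *
def logger(c,im,z,near=None):
    """white blob(s): pose of top face from silhouette at height z"""
    m=((im.min(2)>150)&(im.max(2).astype(int)-im.min(2)<40)).astype('uint8')
    m=cv2.morphologyEx(m,cv2.MORPH_OPEN,np.ones((3,3)))
    out=[]
    for k in cv2.findContours(m,cv2.RETR_EXTERNAL,cv2.CHAIN_APPROX_NONE)[0]:
        if cv2.contourArea(k)<300: continue
        P=np.array([onz(c,*q,z)[:2] for q in k[:,0].astype(float)])
        (cx,cy),(w,h),a=cv2.minAreaRect((P*1e4).astype('float32'))
        if w<h: w,h,a=h,w,a+90
        out.append((round(cx/1e4,4),round(cy/1e4,4),round(w/10,1),round(h/10,1),round(a,1)))
    return out
E
python3 - <<'E'
from lg import *
c=load('w5.png');im=cv2.imread('pics/w5.png')
for q in logger(c,im,.022): 
    if q[2]<120: print(q)
for u in((303,118),(334,118),(334,185),(303,185)): print(onz(c,*u,.022).round(4))
E
```

```text
(0.5597, -0.0375, 29.4, 19.4, 85.7)
(0.6014, 0.062, 41.0, 20.0, 157.7)
(0.3835, 0.0795, 76.8, 37.3, 114.1)
(0.5096, 0.091, 85.0, 27.3, 81.2)
(0.7033, 0.1596, 47.6, 9.3, 171.9)
(0.6111, 0.1737, 42.9, 7.3, 171.9)
[0.5001 0.1078 0.022 ]
[0.5252 0.1042 0.022 ]
[0.5182 0.0495 0.022 ]
[0.4917 0.0533 0.022 ]
```

Wrist view: the logger's top face is at (303–334, 118–186), screen up, well clear of the mouth edge at row ~63. The hook lies flat on the bench at the bottom of the view. Now I'll grasp the upper half of the logger.

Run:
```python
from h import *
print(go([.5088,.0787,.013],-8))
```

```text
(array([0.0498, 0.0016, 0.1852]), array([-0.01,  0.  , -0.17]))
```

Emit:
send_rows --series '[0.05,0.0015,0.05,0,0,0,1,0.05,0.0015,0.1,0,0,0,1,0.05,0.0015,0.15,0,0,0,1,0.05,0.0015,0.175,0,0,0,1,0.05,0.0015,0.185,0,0,0,1,0.05,0.0015,0.185,0,0,0,1,0.05,0.0015,0.185,0,0,0,0,0.05,0.0015,0.185,0,0,0,0,0.05,0.0015,0.185,0,0,0,0,0.05,0.0015,0.185,0,0,0,0,0.05,0.0015,0.185,0,0,0,0,0.05,0.0015,0.185,0,0,0,0]' --newtons 60

```text
time_s: 16.92
ee_pos: [0.5097, 0.0789, 0.0144]
orientation: [2.37, 2.06, 0.002]
force: [-1.2, 0.2, 6.2]
opening: 0.305
```

Run:
```python
from h import *
s=monitor.get_state(); print(s['time_s'],s['ee_pos'],s['opening'],s['force'],s['qpos'].round(2))
# over the case: camera looks ahead of tool x; tool y at -93.4 => case
print(go([.4916,-.36,.2],-93.4))
```

```text
16.925 [0.50971394 0.07893491 0.01438357] 0.3053336459852781 [-1.24757084  0.24793069  6.22695206] [ 0.    0.23  1.96 -0.    0.94  0.14]
(array([-0.4371,  0.0436, -0.1856]), array([ 8.000e-02, -9.000e-02,  8.539e+01]))
```

Emit:
send_rows --series '[0,0,-0.06,0,0,0,0,0,0,-0.12,0,0,0,0,-0.05,0.01,-0.18,0,0,10,0,-0.11,0.02,-0.186,0,0,20,0,-0.17,0.03,-0.186,0,0,30,0,-0.23,0.03,-0.186,0,0,40,0,-0.29,0.04,-0.186,0,0,50,0,-0.35,0.044,-0.186,0,0,60,0,-0.4,0.044,-0.186,0,0,70,0,-0.437,0.044,-0.186,0,0,80,0,-0.437,0.044,-0.186,0,0,85.4,0,-0.437,0.044,-0.186,0,0,85.4,0]'

```text
time_s: 18.42
ee_pos: [0.4909, -0.3601, 0.1986]
orientation: [-3.139, 0.094, 0.001]
force: [0.6, 0.5, -0.6]
opening: 0.305
```

Run:
```python
from lg import *
s=monitor.get_state(); print(s['time_s'],s['ee_pos'],s['opening'])
c=shot('wrist','w6.png'); im=c['color']
cs=np.array([.494,-.36]); R=Rot.from_euler('z',-.0597)
print('fixed logger expected',cs+R.apply([0,.04,0])[:2], 'px',proj(c,[*(cs+R.apply([0,.04,0])[:2]),.04]))
for q in logger(c,im,.04): 
    if q[2]<120: print(q)
o=im.copy()
for L in((0,40,40),(0,-40,34),(33.5,-40,34),(-33.5,-40,34),(-65,95,34),(65,95,34),(65,-95,34),(-65,-95,34)):
    u=proj(c,[*(cs+R.apply(np.array(L)/1000)[:2]),L[2]/1000])[0]; cv2.circle(o,tuple(int(t) for t in u.round()),3,(0,0,255),-1)
cv2.imwrite('pics/w6o.png',o)
```

```text
18.425 [ 0.49088266 -0.36012593  0.19863097] 0.3051968871839987
fixed logger expected [ 0.49638658 -0.32007126] px [[268.92098229 210.98996961]]
(0.223, -0.4811, 92.3, 14.6, 37.3)
(0.2402, -0.2064, 94.2, 14.6, 135.6)
(0.2904, -0.0478, 62.2, 45.0, 136.3)
(0.4032, -0.2816, 100.7, 23.6, 135.6)
(0.4819, -0.1028, 97.0, 29.7, 162.2)
(0.4955, -0.3224, 54.7, 25.8, 176.5)
```

Run:
```python
from h import *
c=load('w6.png'); p,R=tool(); M=R.as_matrix()
for d in(0,.008,-.019): print(d,proj(c,p+d*M[:,2]))
o=cv2.imread('pics/w6.png')
cv2.imwrite('pics/w6c.png',cv2.resize(o[150:390,170:490],None,fx=2.5,fy=2.5,interpolation=cv2.INTER_CUBIC))
```

```text
0 [[316.88583248 306.07076959]]
0.008 [[316.87096902 297.4163232 ]]
-0.019 [[316.92768707 330.44300091]]
```

View pics/w6c.png

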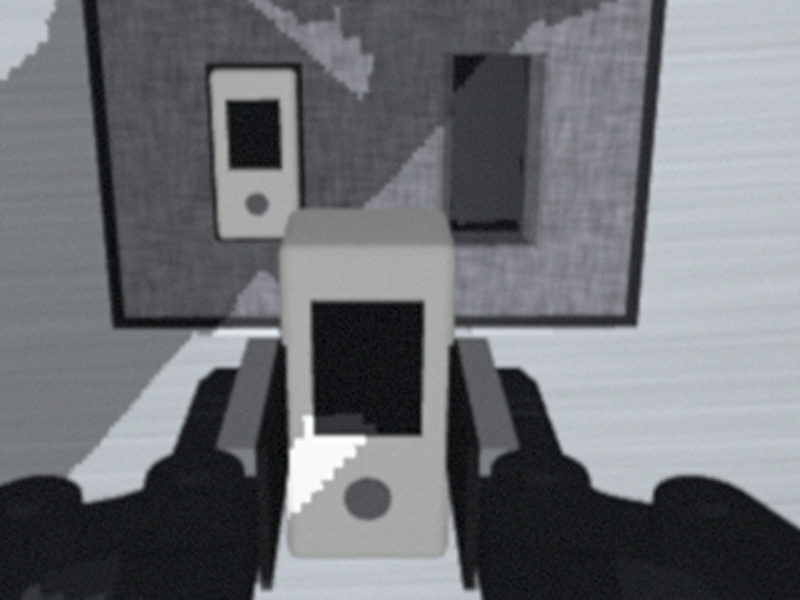

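The held logger is centred between the pads at column ~367, matching the prediction. The cutout's top opening spans columns 444–545 and rows 55–243.

Run:
```python
from h import *
c=load('w6.png'); f=lambda x,y,z:onz(c,170+x/2.5-.3,150+y/2.5-.3,z)
a=[f(494.5,150,.034),f(444,150,.034),f(545,150,.034),f(490,55,.034),f(496,243,.034),f(488,145,.018)]
for q in a: print(q.round(4))
print('len mid',(a[3]+a[4])/2)
print('case edges',f(102,150,.034),f(648,150,.034),'mid',(f(102,150,.034)+f(648,150,.034))/2)
p,R=tool(); zt=p[2]+.0076
h1,h2=f(367,245,zt),f(367,555,zt); print('held rel tool', R.inv().apply((h1+h2)/2-p),np.linalg.norm(h1-h2))
```

```text
[ 0.491  -0.4027  0.034 ]
[ 0.4921 -0.3856  0.034 ]
[ 0.49   -0.4198  0.034 ]
[ 0.5232 -0.4018  0.034 ]
[ 0.4576 -0.4025  0.034 ]
[ 0.489  -0.4024  0.018 ]
len mid [ 0.49038628 -0.40218046  0.034     ]
case edges [ 0.49911697 -0.26985712  0.034     ] [ 0.4878571  -0.45460079  0.034     ] mid [ 0.49348703 -0.36222896  0.034     ]
held rel tool [ 0.00088468 -0.00015933 -0.00760054] 0.055967657230636965
```

Run:
```python
from h import *
print(go([.4898,-.4023,.06],-93.45))
```

```text
(array([0.0013, 0.0427, 0.1388]), array([-0.04,  0.04,  0.14]))
```

Emit:
send_rows --series '[0.001,0.043,0,0,0,0.1,0,0.001,0.043,0.05,0,0,0.1,0,0.001,0.043,0.1,0,0,0.1,0,0.001,0.043,0.13,0,0,0.1,0,0.001,0.043,0.139,0,0,0.1,0,0.001,0.043,0.139,0,0,0.1,0,0.001,0.043,0.139,0,0,0.1,0]'

```text
time_s: 19.35
ee_pos: [0.4911, -0.4038, 0.0625]
orientation: [3.138, -0.095, 0.004]
force: [0.4, -0.5, -0.7]
opening: 0.303
```

Run:
```python
from h import *
s=monitor.get_state(); print(s['time_s'],s['ee_pos'],s['opening'],s['force'],s['torque'])
print(go([.4898,-.4023,.043],-93.45))
```

```text
19.35 [ 0.4911102  -0.40383228  0.06251693] 0.30309884908381046 [ 0.41724023 -0.47049359 -0.68535757] [-0.02865759  0.0079001   0.03148309]
(array([-0.0015, -0.0015,  0.0195]), array([ 0.14, -0.15, -0.01]))
```

Emit:
send_rows --series '[-0.0012,-0.0012,0.002,0,0,0,0,-0.0012,-0.0012,0.002,0,0,0,0,-0.0012,-0.0012,0.002,0,0,0,0,-0.0012,-0.0012,0.002,0,0,0,0]'

```text
time_s: 19.85
ee_pos: [0.4887, -0.4017, 0.0584]
orientation: [3.14, -0.096, 0.0]
force: [-0.1, -0.2, 0.4]
opening: 0.305
```

Run:
```python
from h import *
s=monitor.get_state(); print(s['time_s'],s['ee_pos'],s['joint_vel'].round(3),s['force'])
shot('wrist'); s=monitor.get_state(); print(s['time_s'],s['ee_pos'])
print(go([.4898,-.4023,.043],-93.45))
```

```text
19.85 [ 0.48872689 -0.40169632  0.05838721] [ 0.001  0.001  0.001  0.    -0.001  0.001] [-0.08435647 -0.20340348  0.44131891]
19.9 [ 0.48875741 -0.40169574  0.05836557]
(array([0.0011, 0.0005, 0.0154]), array([ 0.01, -0.  , -0.06]))
```

Emit:
send_rows --series '[0.001,0.0005,0.004,0,0,0,0,0.001,0.0005,0.008,0,0,0,0,0.001,0.0005,0.011,0,0,0,0,0.001,0.0005,0.014,0,0,0,0,0.001,0.0005,0.0155,0,0,0,0,0.001,0.0005,0.0155,0,0,0,0,0.001,0.0005,0.0155,0,0,0,0]'

```text
time_s: 20.78
ee_pos: [0.4898, -0.4022, 0.0429]
orientation: [3.14, -0.096, 0.0]
force: [-0.2, -1.3, -0.9]
opening: 0.303
```

Run:
```python
from h import *
s=monitor.get_state(); print(s['time_s'],s['ee_pos'],s['force'],s['torque'],s['opening'])
```

```text
20.775 [ 0.48977579 -0.40223009  0.04294412] [-0.24230681 -1.2720749  -0.85153552] [-0.05115412  0.0376304  -0.05719335] 0.3033623430418323
```

Emit:
send_rows --series '[0,0,0.0015,0,0,0,0,0,0,0.003,0,0,0,0,0,0,0.0045,0,0,0,0,0,0,0.006,0,0,0,0,0,0,0.006,0,0,0,0,0,0,0.006,0,0,0,0]'

```text
time_s: 21.52
ee_pos: [0.4897, -0.4022, 0.0366]
orientation: [3.14, -0.096, 0.0]
force: [1.4, -1.0, -1.9]
opening: 0.307
```

Run:
```python
from h import *
s=monitor.get_state(); print(s['time_s'],s['ee_pos'],s['force'],s['torque'],s['opening'])
```

```text
21.525 [ 0.48972913 -0.40220583  0.03656786] [ 1.44027301 -1.04098038 -1.86633184] [-0.19405344 -0.16835927  0.14914523] 0.3070796828409292
```

Emit:
send_rows --series '[0,0,0,0,0,0,0.6,0,0,0,0,0,0,0.6,0,0,0,0,0,0,0.6,0,0,0,0,0,0,0.6,0,0,-0.03,0,0,0,0.6,0,0,-0.06,0,0,0,0.6,0,0,-0.06,0,0,0,0,0,0,-0.06,0,0,0,0,0,0,-0.06,0,0,0,0,0,0,-0.06,0,0,0,0,0,0,-0.06,0,0,0,0,0,0,-0.06,0,0,0,0]'

```text
time_s: 23.02
ee_pos: [0.4896, -0.4021, 0.0965]
orientation: [-3.14, 0.096, 0.0]
force: [0.3, 0.7, 0.5]
opening: -0.002
```

Run:
```python
from lg import *
s=monitor.get_state(); print(s['time_s'],s['ee_pos'],s['opening'],s['force'])
c=shot('wrist','w7.png')
for q in logger(c,c['color'],.042): 
    if 15<q[3]<40 and q[2]<100: print(q)
```

```text
23.025 [ 0.48964932 -0.40212781  0.09654883] -0.0015958882128373608 [0.33335009 0.74236847 0.4788753 ]
(0.4928, -0.4019, 51.8, 27.4, 177.2)
(0.4966, -0.3241, 56.0, 26.8, 176.7)
```

Emit:
send_rows --series '[0.001,0,0.03,0,0,0,0,0.001,0,0.045,0,0,0,0,0.001,0,0.05,0,0,0,0,0.001,0,0.053,0,0,0,0,0.001,0,0.0545,0,0,0,0,0.001,0,0.056,0,0,0,0,0.001,0,0.056,0,0,0,0]'

```text
time_s: 23.95
ee_pos: [0.4911, -0.4025, 0.0413]
orientation: [3.139, -0.096, 0.001]
force: [0.6, 1.3, 2.2]
opening: 0.0
```

Run:
```python
from h import *
s=monitor.get_state(); print(s['time_s'],s['ee_pos'],s['force'],s['torque'])
```

```text
23.95 [ 0.49109187 -0.40252459  0.04130019] [0.5547357  1.3395352  2.22830807] [ 0.09285391 -0.10246695 -0.00021382]
```

Emit:
send_rows --series '[0,0,0.001,0,0,0,0,0,0,0.002,0,0,0,0,0,0,0.002,0,0,0,0]'

```text
time_s: 24.32
ee_pos: [0.491, -0.4025, 0.0401]
orientation: [3.14, -0.096, 0.001]
force: [-2.7, 2.5, 8.1]
opening: 0.002
```

Emit:
send_rows --series '[0,0,0.0005,0,0,0,0,0,0,0.001,0,0,0,0,0,0,0.001,0,0,0,0]'

```text
time_s: 24.7
ee_pos: [0.4911, -0.4026, 0.04]
orientation: [3.14, -0.096, 0.001]
force: [-4.0, 4.7, 14.4]
opening: 0.001
```

Emit:
send_rows --series '[0,0,0.001,0,0,0,0,0,0,0.0015,0,0,0,0,0,0,0.0015,0,0,0,0]'

```text
time_s: 25.08
ee_pos: [0.4911, -0.4026, 0.04]
orientation: [3.14, -0.096, 0.0]
force: [-7.3, 7.3, 22.0]
opening: 0.0
```

Emit:
send_rows --series '[0,0,-0.02,0,0,0,0,0,0,-0.06,0,0,0,0,-0.02,0,-0.12,0,0,0,0,-0.05,0,-0.16,0,0,0,0,-0.05,0,-0.16,0,0,0,0,-0.05,0,-0.16,0,0,0,0]'

```text
time_s: 25.82
ee_pos: [0.4407, -0.3992, 0.1963]
orientation: [3.14, -0.097, 0.0]
force: [-0.3, 0.5, 0.1]
opening: 0.001
```

Run:
```python
from lg import *
s=monitor.get_state(); print(s['time_s'],s['ee_pos'],s['force'])
c=shot('wrist','w8.png')
for q in logger(c,c['color'],.04): 
    if 15<q[3]<40 and q[2]<100: print(q)
# hook and bystanders: compare side/scene pictures with the start
S0=cv2.imread('pics/scene0.png'); s1=shot('scene','scene9.png')['color']
d=(cv2.absdiff(S0,s1).max(2)>60).astype('uint8')
for n,(x,y,w,h) in dict(jar=(255,290,40,50),can=(220,245,45,50),shaker=(208,214,28,32)).items(): print(n,d[y:y+h,x:x+w].mean().round(3))
C=load('scene9.png'); p=[.4243,-.1001];a=-.1047
X=Rot.from_euler('z',a).apply(np.array([(225,0,48),(115,0,48),(85,0,17)])/1000)+[*p,0]
u=proj(C,X); print(u.round(0).tolist(),[int(s1[int(v)-2:int(v)+3,int(w)-2:int(w)+3].min()) for w,v in u])
```

```text
25.825 [ 0.44070153 -0.39921738  0.19628794] [-0.2594957   0.534282    0.05778613]
(0.4821, -0.3216, 27.1, 24.0, 176.1)
(0.4899, -0.4011, 54.3, 25.7, 177.1)
jar 0.0
can 0.0
shaker 0.0
[[283.0, 227.0], [327.0, 205.0], [337.0, 208.0]] [60, 61, 53]
```

The press stopped hard at the expected 40 mm top height while the force rose from 8 to 22 N. The seated logger now images the same as the fixed one, and the jar, can and shaker haven't moved. I'm handing in.

```bash
python3 -c "
from h import *
print(workorder.sign_off())"
```

```text
the job is handed in; nothing more can be done
None
```

The logger is out of the gap and pressed home in the case cutout, and the hook is back on the open bench. I handed the job in at about 26 s of the 72 s limit; the hand-in reports no verdict.

I reached over the logger with the hook, lowered the foot behind it and dragged it to about 77 mm outside the mouth. I then set the hook down near its original spot, placed the logger screen up in the cutout and pressed it down with closed fingertips.

**Last checks**
- **Fit:** the press stopped at 40.0 mm, the expected top height, while the force rose to 22 N. The logger's centre measured about 1.3 mm from the cutout's, aligned within about 0.6°. Its outline was the same size as the fixed logger's.
- **Hook:** in the final scene picture, dark pixels sit where the parked rod should be. I checked that by code, not by viewing the picture.
- **Bystanders:** the jar, can and shaker areas in the scene picture are unchanged from the start.
- **Gripper:** shut and clear of everything.

**What disagreed**
- **Camera positions:** the side camera differed from the others by 2–3 mm on both the slot and the cutout. I used the scene camera for the slot and the wrist camera for the cutout.
- **Insertion force:** while I held the logger and inserted it, the sensor showed almost none of the expected 5–15 N. That is why I relied on the final press.
- **Hook contact:** I had no force reading of the foot touching the logger; the evidence is that the logger came out.

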